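Fit the big cell into the galley light's battery holder

TASK

Put the larger battery cell into the white battery holder of the worktop light: set its flat end on the spring under the hood first, with the button end still raised, and then press the button end down past the metal lip until the cell lies level and is held under the lip. Leave the smaller cell and everything else on the worktop where they are.

Things in the scene. Friction and masses are not known exactly. Their poses are not given: they have to be found in the camera images.
- d_cell: The cell to fit, the larger of the two: a grey cylinder with a brass band near the button end; can 33 mm in diameter, 58.5 mm long, plus a steel button (10 mm diameter, 3 mm long) on one end; about 0.14 kg. Origin in the middle of the can's axis; x runs along it from the flat end to the button end. It starts level in a groove of the mat, axis 22 mm above the worktop.
- d_cell_flat (a point): Centre of the larger cell's flat end face.
- d_cell_button (a point): Centre of the tip of the larger cell's button (61.5 mm from the flat end).
- c_cell: The smaller cell, leave it alone: same look, can 26 mm in diameter and 47 mm long. Origin in the middle of its axis, x towards its button. It lies in another groove of the mat, 90 mm from the larger cell across the grooves; which of the two grooves holds which cell varies.
- drain_mat: Fixed black rubber draining mat, 130 x 130 mm, 3 mm thick, with seven ribs (5 mm wide, tops 8 mm above the worktop, 18 mm apart) along its x axis. Origin under its centre.
- holder: Fixed white plastic battery holder, open at both sides and above. Origin on the worktop; x runs along the cell's place from the spring towards the lip, y across, z up. Base plate x -88 to +40 mm, 60 mm wide, top at z 6. All x, y, z in mm below are in this frame. Nothing stands beside the cell's place from x -58 to +31: fingers can reach down both sides.
- seat (a point): Middle of the fitted can's axis: holder x -0.75, z 24.7. Two thin rails (y -9 and +9, tops z 10.5) carry the cell, its underside then at z 8.2, top at z 41.2. Fitted, its flat face is at x -30. If it comes down askew, it can be squared by closing the fingers lightly on its sides and pressed again.
- hood_edge (a point): Middle of the free lower edge of the hood, a 24 mm wide tongue over the spring: holder x -20, z 60, its top z 66. The mouth from hood to lip (45 mm) is shorter than the cell, so the cell goes in tilted, flat end down: at about 40 degrees with the spring pushed back 11 mm or more the lower rim of the button end passes the lip. Fingers holding the can pass beside the hood.
- spring_tip (a point): Rounded tip (4.5 mm radius) of the spring contact, at the height of the fitted cell's axis (z 24.7); at holder x -24 when free, it moves towards -x when pushed. The housing face behind it is at x -58; the housing is 46 mm wide, 66 mm high.
- lip_edge (a point): Middle of inner edge of the rounded steel lip over the button end: holder x +25, z 45.2. The lip is 23 mm wide, 5 mm thick (z 42.7 to 47.7), joined to the end wall. Fitted, the can's front rim (x +28.5) lies 3.5 mm under it. Let go tilted about 20 degrees behind the lip, the cell stays wedged; pressed down near the button end (about 4 to 22 N) it drops level; pressed too little it springs up.
- end_wall (a point): Where the button touches the end wall when fitted: holder x +31.5, z 24.7. The wall is 30 mm wide, inner face at x +31.5.
- contact (a joint): How far the spring contact is pushed back, m: 0 free, 0.018 at its stop. Pushing it takes about 3.5 N at first, 7.7 N at 0.006 (cell fitted), 12 N at 0.012.
- cover: Loose white cover of the holder, 130 x 64 x 17 mm, lying on the worktop; leave it. Origin under its centre.
- mug: White mug, 80 mm wide, 90 mm tall; leave it. Origin under its centre.
- spoon: Spoon lying on the worktop; leave it.
- screwdriver: Screwdriver lying on the worktop; leave it.
- jar: Glass jar, 60 mm wide, 85 mm tall; leave it. Origin under its centre.
- soap: Clear soap bottle, 60 mm wide, 170 mm tall; leave it. Origin under its centre.
Mind the look-alikes: they are no part of the job. Leave any pink look-alike of the d_cell alone. Leave any red look-alike of the holder alone.

How it is judged (in metres and radians):
On the way:
1. The larger cell's flat end is on the spring and has pushed it back at least 3 mm, its button end still raised (button at least 8 mm higher than when fitted) (value of joint contact above 0.003 m and distance between d_cell_flat and spring_tip below 0.013 m and z of d_cell_button in the frame of holder above 0.0327 m), for 0.1 s.
At the end, for the whole second after the job is handed in: The larger cell is at rest, level in the holder: end centres within 2.5 mm of fitted height and 5 mm of spring tip and end-wall contact point; button no more than 2 mm short of the end wall (rim under the lip); spring pushed back at least 3 mm (x of d_cell_button in the frame of holder between 0.0295 and 0.034 m and z of d_cell_button in the frame of holder between 0.0222 and 0.0272 m and z of d_cell_flat in the frame of holder between 0.0222 and 0.0272 m and distance between d_cell_button and end_wall below 0.005 m and distance between d_cell_flat and spring_tip below 0.005 m and value of joint contact above 0.003 m and linear speed of d_cell below 0.02 m/s); the robot touches nothing.
It fails at once if the smaller cell moved by more than 25 mm (distance of c_cell from where it was at the start of the episode above 0.025 m).
It fails at once if another thing on the worktop moved by more than 30 mm (distance of any of cover, mug, spoon, screwdriver, jar, soap from where it was at the start of the episode above 0.03 m).
It also fails if it takes over 64 s, if anything falls off the work surface, if the arm or the gripper's body presses on something with over 40 N, if the wrist force passes 120 N, or if a joint passes its speed limit or range.

ROBOT

A 7-joint arm with a two-finger parallel gripper is mounted at the origin on the work surface. World frame = base frame: x ahead of the robot, y to its left, z up, the work surface at z = 0. Lengths are in m, angles in degrees, forces in N, time in s.
With the tool pointing down it reaches from about 0.35 to 0.9 m from the base axis. Payload 7.2 kg.
Tool frame: the origin (TCP) lies at the very end of the fingers, on their centre line; the grasp point (between the pads) lies 19 mm behind it; y points along the fingers, x is the direction in which the jaws open and shut, and the axes are right-handed (so a half turn about y gives the same grasp; the last joint's range is limited). The gripper opens to 88 mm and grips with 3 to 60 N. Pads are 20 mm wide; open, the fingers measure 115 mm over their backs; the gripper's body (75 mm by 178 mm) begins 61 mm behind the grasp point.
Start: joints at [69.832, 23.554, -0.728, 91.456, 0.321, 64.991, -4.71], TCP at [0.175, -0.6, 0.223] pointing down, gripper open.
Joint ranges: [-169.25, 169.25], [-16.82, 113.86], [-84.01, 82.57], [7.8, 145.47], [-59.2, 239.2], [7.22, 106.19], [-163.78, 163.78]. Speed limits (degrees/s): [136.94, 136.94, 172.46, 172.46, 180, 180, 180].

INTERFACE

Orientations are given as [roll, pitch, yaw] about the fixed x, y, z axes, in that order (R = Rz(yaw) Ry(pitch) Rx(roll)).
In Python, from station import arm, vision gives the robot as it stands.
- The arm moves only by the tool servo_tool, never from a script. Its argument "targets" is a list of rows, each an object of numbers: "dx", "dy", "dz": the shift along the tool's x, y, z in units of 60 mm (1.0 is 60 mm); "ax", "ay", "az": the turn, a rotation vector about the tool's x, y, z in units of 6 degrees (1.0 is 6 degrees). In form: [{"dx": .., "dy": .., "dz": .., "ax": .., "ay": .., "az": ..}, ...]. A call has 1 to 10 rows; each row is the pose to reach, as a shift and turn from the pose commanded when the call began, along the tool's axes at that moment; what a row does not reach only later rows make up. A row lasts 1/8 s, in which the tool goes at most 62.5 mm and 10.7 degrees, less where a joint would pass 70% of its speed; a pose out of reach is approached as far as the arm can. A call with a gripper value outside its range is refused whole. "jaw" is the closure in counts, from 0 (fully open) to 255 (shut), set as the call begins (left out, the last holds). The fingers move at their own pace and stop on an object; "newtons" is the grip in N (left out, the last holds). Time passes only in rows, so rows that repeat a pose let the fingers close. It gives the time, the measured TCP pose, the force and the opening at its end, in the units of the state.
- arm.get_obs(): the state, without advancing time (a new reading comes with each control period).
- vision.snapshot(name): name is "scene" or "top" or "wrist"; returns a dict with "frame" (420x560x3 uint8, blue, green, red), "vfov" (degrees; the focal length in pixels is half the picture's height over the tangent of half this angle, whatever the lens; pixels are square), "cx", "cy" (the principal point, pixels), "dist_coeffs" ([k1, k2, p1, p2, k3] as OpenCV has them; the pictures are not rectified), "extrinsics" (4x4, takes a point from world to camera coordinates). Camera axes: x right, y up, looking along -z (the intrinsics and any distortion apply to the point x, -y, -z); pixel columns grow to the right and rows downward; lengths in m; the calibration is good to about 2 mm. A picture is of the moment at which its call begins. There is no depth.
- arm.job_done(): hands the job in, once; it reports no verdict.
The state is a dict: "time": time; "joints": joint angles; "joint_velocities": joint speeds; "joint_torque": joint torques, N m; "tool_pos": TCP position; "tool_rot": TCP orientation; "contact_force": force on the tool from outside, world axes, zero at the start; "wrist_torque": the same for the moment, N m; "finger_gap": opening from 0.0 (shut) to 1.0 (fully open).
Only numpy, scipy, OpenCV 4.12 (cv2) and the standard library are available. Lean on these libraries where they do the work, as an engineer would, in place of code of your own. Each camera call takes 0.05 s, during which the arm holds its last target. There are 200 camera calls.

## Working session

There is one attempt and no reset: what is moved stays moved. The work goes in short steps, Python scripts to look and compute and a tool call to move; the robot and the scene stay as the last step left them, time stands still between calls to the robot, and variables do not carry over. Pictures are saved under pics/ and viewed, about 8 in all and at most 12, crops included, and the job is handed in when it is done.

Besides the shell and the picture viewer there is one more tool, called after "Emit:" as a command line: name --argument value ..., lists and objects as JSON in quotes. servo_tool: Moves the arm, as the interface text tells. Its arguments: {"type":"object","properties":{"targets":{"type":"array","items":{"type":"object","properties":{"dx":{"type":"number"},"dy":{"type":"number"},"dz":{"type":"number"},"ax":{"type":"number"},"ay":{"type":"number"},"az":{"type":"number"}}}},"jaw":{"type":"number"},"newtons":{"type":"number"}},"required":["targets"]}

```bash
mkdir -p pics; cat > h.py <<'E'
import numpy as np, cv2, json
from scipy.spatial.transform import Rotation as R
from station import arm, vision
def snap(name,fn=None):
    s=vision.snapshot(name)
    if fn: cv2.imwrite('pics/'+fn,s['frame'])
    return s
def K(s):
    f=s['frame'].shape[0]/2/np.tan(np.radians(s['vfov'])/2)
    return np.array([[f,0,s['cx']],[0,f,s['cy']],[0,0,1]])
F=np.diag([1.,-1,-1])
def ray(s,uv):
    p=cv2.undistortPoints(np.array([[uv]],float),K(s),np.array(s['dist_coeffs'],float))[0,0]
    E=np.array(s['extrinsics']);d=E[:3,:3].T@F@np.array([p[0],p[1],1]);return -E[:3,:3].T@E[:3,3],d
def at(s,uv,z):
    c,d=ray(s,uv);return c+d*(z-c[2])/d[2]
def proj(s,P):
    E=np.array(s['extrinsics']);P=np.atleast_2d(P)
    Q=(E[:3,:3]@P.T).T+E[:3,3]
    return cv2.projectPoints((F@Q.T).T.copy(),np.zeros(3),np.zeros(3),K(s),np.array(s['dist_coeffs'],float))[0][:,0]
def tcp():
    o=arm.get_obs();return np.array(o['tool_pos']),R.from_euler('xyz',o['tool_rot'],degrees=True)
def delta(p,Rt):
    """units to servo from current pose to p, Rotation Rt"""
    q,r=tcp();d=r.inv().apply(np.array(p)-q)/.06;a=(r.inv()*Rt).as_rotvec(degrees=True)/6
    return d.round(3),a.round(3)
E
python3 - <<'E'
from h import *
a=snap('scene','s0.png');b=snap('top','t0.png')
import pickle;pickle.dump((a,b),open('s0.pkl','wb'))
print(arm.get_obs()); print(a['vfov'],b['vfov'],a['dist_coeffs'])
for s in(a,b):print(ray(s,(280,210)))
E
```

```text
{'time': 0.1, 'joints': array([69.83232682, 23.59482104, -0.72758996, 91.49741313,  0.32033186,
       64.99293969, -4.70974583]), 'joint_velocities': array([-0.09050079, -0.10917083, -0.01960363, -0.08459539,  0.03316053,
        0.04127724,  0.03650782]), 'joint_torque': array([ 3.73666247e-03, -5.89093959e+01,  6.44430555e-01, -2.91707611e+01,
       -5.37272554e-02,  1.45204886e-02,  8.10839788e-05]), 'tool_pos': array([ 0.17482913, -0.59957417,  0.22191308]), 'tool_rot': array([-9.00057121e+01,  8.29438410e-02, -7.37394715e+01]), 'contact_force': array([-0.41734424, -0.35216914,  0.11286939]), 'wrist_torque': array([ 0.02161236, -0.00764179,  0.00303691]), 'finger_gap': 0.9987404767972093}
55.99544641633774 57.29236303473473 [-0.01017271  0.          0.          0.          0.        ]
(array([1.36933943, 0.06436514, 0.64575497]), array([-0.77495443, -0.09090987, -0.62547663]))
(array([ 0.45193786, -0.02132211,  1.29236765]), array([ 0.12758352,  0.00687814, -0.99197823]))
```

View pics/s0.png

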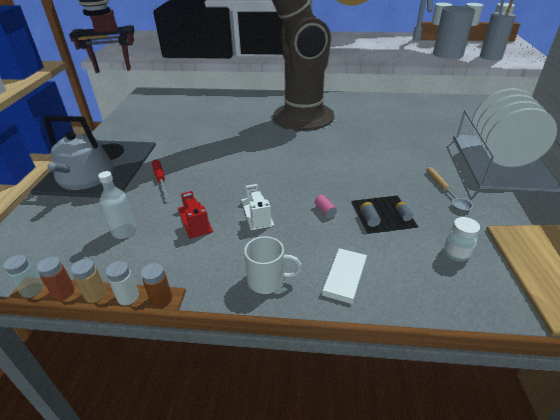

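View pics/t0.png

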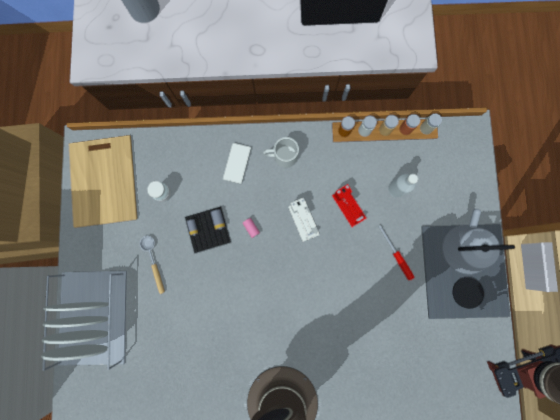

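Candidates in the top image are the cells on the mat at (217,219) and (193,228), with a pink look-alike at (251,227). The white holder is at (303,219) and the red look-alike at (349,206). Next is one close crop to check these.

```bash
python3 - <<'E'
from h import *;import pickle
a,b=pickle.load(open('s0.pkl','rb'))
A=cv2.resize(a['frame'][175:240,235:420],None,fx=4.3,fy=4.3,interpolation=cv2.INTER_CUBIC)
B=cv2.resize(b['frame'][185:260,180:330],None,fx=4.3,fy=4.3,interpolation=cv2.INTER_CUBIC)
B=cv2.copyMakeBorder(B,0,0,0,A.shape[1]-B.shape[1],cv2.BORDER_CONSTANT)
o=np.vstack([A,B]);print(o.shape,A.shape);cv2.imwrite('pics/c1.png',o)
for uv in [(217,219),(193,228)]:print(at(b,uv,.022))
for uv in [(296,203),(313,237)]:print(at(b,uv,.03))
E
```

```text
(602, 796, 3) (280, 796, 3)
[0.59178441 0.19856127 0.022     ]
[0.56412297 0.27926487 0.022     ]
[ 0.63598012 -0.0662889   0.03      ]
[ 0.52180238 -0.11776176  0.03      ]
```

View pics/c1.png

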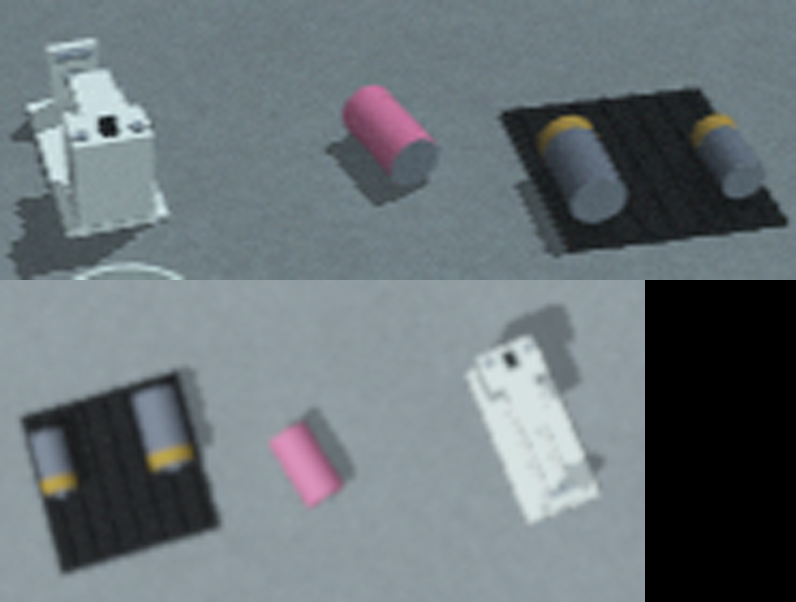

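The crop shows the larger cell at (218,219) in the top image, with its flat end away from the robot and its brass band and button towards it. The smaller cell at (193,228) and the pink look-alike stay put. The white holder at (303,219) has its hood and housing at the far end and its lip at the near end. First move is above the holder for a close look.

Emit:
servo_tool --targets '[{"dx":-6.57,"dy":-0.33,"dz":8.43},{"dx":-6.57,"dy":-0.33,"dz":8.43},{"dx":-6.57,"dy":-0.33,"dz":8.43},{"dx":-6.57,"dy":-0.33,"dz":8.43},{"dx":-6.57,"dy":-0.33,"dz":8.43},{"dx":-6.57,"dy":-0.33,"dz":8.43},{"dx":-6.57,"dy":-0.33,"dz":8.43},{"dx":-6.57,"dy":-0.33,"dz":8.43},{"dx":-6.57,"dy":-0.33,"dz":8.43},{"dx":-6.57,"dy":-0.33,"dz":8.43}]'

```text
validation failed for argument at $.ta...
```

Emit:
servo_tool --targets '[{"dx":-6.57,"dy":-0.33,"dz":8.43,"ax":0,"ay":0,"az":0},{"dx":-6.57,"dy":-0.33,"dz":8.43,"ax":0,"ay":0,"az":0}]'

```text
time: 0.35
tool_pos: [0.2484, -0.4974, 0.2258]
tool_rot: [-90.0, 0.1, -73.8]
contact_force: [1.1, -0.0, -0.0]
finger_gap: 0.996
```

Emit:
servo_tool --targets '[{"dx":-5.27,"dy":-0.25,"dz":6.77,"ax":0,"ay":0,"az":0},{"dx":-5.27,"dy":-0.25,"dz":6.77,"ax":0,"ay":0,"az":0},{"dx":-5.27,"dy":-0.25,"dz":6.77,"ax":0,"ay":0,"az":0},{"dx":-5.27,"dy":-0.25,"dz":6.77,"ax":0,"ay":0,"az":0},{"dx":-5.27,"dy":-0.25,"dz":6.77,"ax":0,"ay":0,"az":0},{"dx":-5.27,"dy":-0.25,"dz":6.77,"ax":0,"ay":0,"az":0},{"dx":-5.27,"dy":-0.25,"dz":6.77,"ax":0,"ay":0,"az":0},{"dx":-5.27,"dy":-0.25,"dz":6.77,"ax":0,"ay":0,"az":0},{"dx":-5.27,"dy":-0.25,"dz":6.77,"ax":0,"ay":0,"az":0},{"dx":-5.27,"dy":-0.25,"dz":6.77,"ax":0,"ay":0,"az":0}]'

```text
time: 1.6
tool_pos: [0.5493, -0.0809, 0.2409]
tool_rot: [-90.1, 0.0, -73.6]
contact_force: [-0.7, -0.1, 0.7]
finger_gap: 0.999
```

```bash
python3 - <<'E'
from h import *;import pickle
s=snap('wrist');pickle.dump(s,open('w1.pkl','wb'))
cv2.imwrite('pics/w1.png',cv2.resize(s['frame'],(800,600),interpolation=cv2.INTER_CUBIC))
print(arm.get_obs()['joints'],tcp()[0]);print(ray(s,(280,210)))
E
```

```text
[ 20.17820842  17.38620885 -20.87333146  98.83252259   6.78283467
  65.09564639 -76.46650747] [ 0.54876717 -0.08251913  0.24097436]
(array([ 0.62073494, -0.06002063,  0.40247929]), array([-0.26922589, -0.06744079, -0.96077075]))
```

View pics/w1.png

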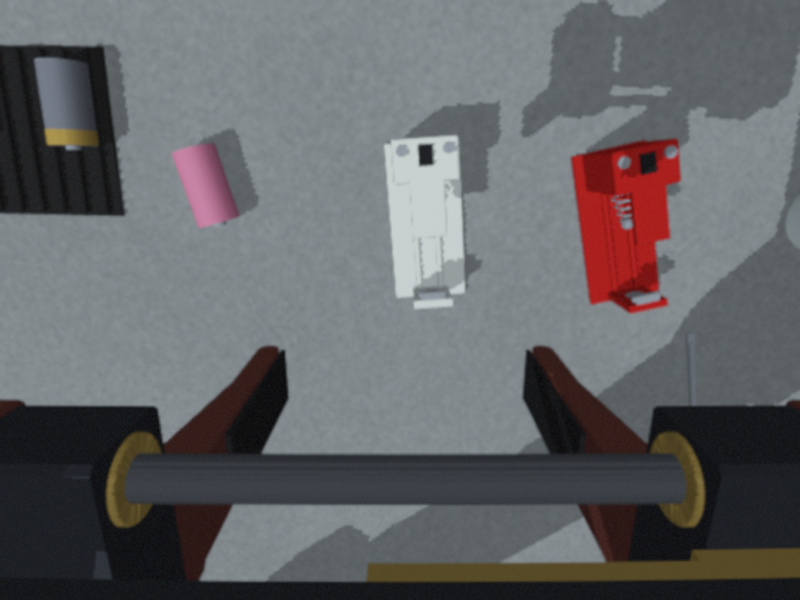

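The wrist view (shown at 800x600) shows the white holder from (390,140) to (465,300), hood at the top and lip at (432,297). The larger cell is at (68,105) on the mat, button down. An enlarged crop of both will give the fit.

```bash
python3 - <<'E'
from h import *;import pickle
s=pickle.load(open('w1.pkl','rb'));f=s['frame']
A=cv2.resize(f[90:220,262:332],None,fx=4.6,fy=4.6,interpolation=cv2.INTER_CUBIC)
B=cv2.resize(f[25:155,0:95],None,fx=4.6,fy=4.6,interpolation=cv2.INTER_CUBIC)
cv2.imwrite('pics/c2.png',np.hstack([A,B]));print(A.shape,B.shape)
E
```

```text
(598, 322, 3) (598, 437, 3)
```

View pics/c2.png

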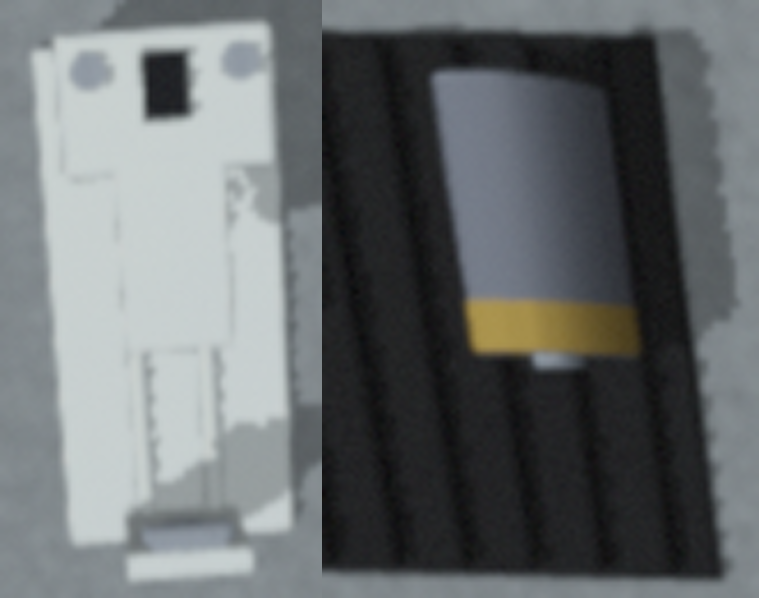

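```bash
cat > fit.py <<'E'
from h import *;import pickle
from scipy.optimize import least_squares
s=pickle.load(open('w1.pkl','rb'))
cv=lambda p,o:np.array([(p[0]+.5)/4.6-.5+o[0],(p[1]+.5)/4.6-.5+o[1]])
H=[((62,180),(-58,-23,66)),((273,165),(-58,23,66)),((57,38),(-88,-23,66)),((270,23),(-88,23,66)),((128,348),(-20,-12,66)),((228,344),(-20,12,66)),((72,546),(40,-30,6)),((290,527),(40,30,6)),((35,50),(-88,-30,6))]
uv=np.array([cv(p,(262,90)) for p,_ in H]);M=np.array([m for _,m in H])/1e3
def w(q,M):
    c,si=np.cos(q[2]),np.sin(q[2]);return M@np.array([[c,si,0],[-si,c,0],[0,0,1]])+[q[0],q[1],0]
r=least_squares(lambda q:(proj(s,w(q,M))-uv).ravel(),[.58,-.09,np.radians(-157)],loss='soft_l1')
print('holder',r.x[:2],np.degrees(r.x[2]));print((proj(s,w(r.x,M))-uv).round(1).tolist())
t=np.linspace(0,2*np.pi,200)
circ=lambda x,rr:np.c_[np.full(200,x),rr*np.cos(t),.022+rr*np.sin(t)]
o=(0,25)
def f(q):
    a=proj(s,w(q,circ(-.02925,.0165)));b=proj(s,w(q,circ(.02925,.0165)));c=proj(s,w(q,circ(.03225,.005)))
    C=lambda x,y:cv((x-322,y),o)
    return np.array([a[:,0].min()-C(432,0)[0],a[:,0].max()-C(607,0)[0],a[:,1].min()-C(0,70)[1],b[:,0].min()-C(473,0)[0],b[:,0].max()-C(640,0)[0],b[:,1].max()-C(0,356)[1],c[:,0].min()-C(532,0)[0],c[:,0].max()-C(585,0)[0],c[:,1].max()-C(0,370)[1]])
r2=least_squares(f,[.59,.2,np.radians(-167)],loss='soft_l1',diff_step=1e-4)
print('cell',r2.x[:2],np.degrees(r2.x[2]),f(r2.x).round(1))
# top-camera check
a,b=pickle.load(open('s0.pkl','rb'))
print('top hood px', proj(b,w(r.x,np.array([[-.088,-.023,.066],[-.02,0,.066],[.04,-.03,.006],[.04,.03,.006]]))).round(1).tolist())
print('top cell', proj(b,w(r2.x,np.array([[-.02925,0,.022],[.03225,0,.022]]))).round(1).tolist())
print('scene', proj(a,w(r2.x,np.array([[-.02925,0,.022],[.03225,0,.022]]))).round(1).tolist())
np.save('fit.npy',[r.x,r2.x])
E
python3 fit.py
```

```text
holder [ 0.55835511 -0.09760278] -159.71599649493368
[[0.0, 0.1], [1.0, 0.1], [-1.2, -1.0], [0.4, -1.2], [-0.6, 1.3], [1.3, 0.5], [-0.6, 0.1], [0.6, 1.0], [-0.9, -0.5]]
cell [0.59084283 0.19693544] -165.77959433204043 [ 0.3 -0.2  0.5  0.1 -0.5  0.   0.5 -0.2 -0.6]
top hood px [[289.9, 202.5], [304.6, 219.3], [302.3, 241.1], [318.9, 234.4]]
top cell [[215.3, 210.9], [219.9, 228.5]]
scene [[373.4, 220.5], [365.5, 205.1]]
```

Both fits are good to about 1 px (roughly 1 mm). I'll grip the cell with the tool tilted 22°, so that the tool stays near vertical while the cell goes in tilted.

```bash
cat > plan.py <<'E'
from h import *
hol,cel=np.load('fit.npy');A=22.;GX=.003;EX=.009
def pose(yaw,th,gx=GX,ex=EX):
    """tool rotation for cell axis heading yaw(rad), raised th deg; offset TCP from cell origin"""
    Rc=R.from_euler('z',yaw)*R.from_euler('y',-th,degrees=True)   # cell frame: x axis raised by th
    Rt=Rc*R.from_matrix(np.array([[0,0,-1],[1,0,0],[0,-1,0]],float))  # tool x=cell y, y=-z, z=-x
    Rt=Rt*R.from_euler('x',A,degrees=True)
    off=Rc.apply([gx,0,0])+Rt.apply([0,ex,0]);return Rt,off,Rc
def pick(back=0):
    Rt,off,_=pose(cel[2],0);return np.r_[cel[:2],.022]+off-Rt.apply([0,back,0]),Rt
def ins(xf,zf,th,y=0,hol=hol):
    Rt,off,Rc=pose(hol[2],np.float64(th))
    Rh=R.from_euler('z',hol[2]);F=np.r_[hol[:2],0]+Rh.apply([xf/1e3,y/1e3,zf/1e3])
    return F+Rc.apply([.02925,0,0])+off,Rt
E
python3 - <<'E'
from plan import *
for b in(.07,0):print(pick(b)[0],pick(b)[1].as_euler('xyz',degrees=True),delta(*pick(b)))
E
```

```text
[0.56578396 0.19058507 0.07855822] [-68.           0.         -75.77959433] (array([-4.292,  2.704,  1.549]), array([ 3.681,  0.331, -0.062]))
[0.59120291 0.19702669 0.01365535] [-68.           0.         -75.77959433] (array([-4.277,  3.785,  1.987]), array([ 3.681,  0.331, -0.062]))
```

Emit:
servo_tool --targets '[{"dx":-4.29,"dy":1.2,"dz":1.55,"ax":3.68,"ay":0.33,"az":-0.06},{"dx":-4.29,"dy":1.2,"dz":1.55,"ax":3.68,"ay":0.33,"az":-0.06},{"dx":-4.29,"dy":1.2,"dz":1.55,"ax":3.68,"ay":0.33,"az":-0.06},{"dx":-4.29,"dy":1.2,"dz":1.55,"ax":3.68,"ay":0.33,"az":-0.06},{"dx":-4.29,"dy":2.7,"dz":1.55,"ax":3.68,"ay":0.33,"az":-0.06},{"dx":-4.29,"dy":2.7,"dz":1.55,"ax":3.68,"ay":0.33,"az":-0.06},{"dx":-4.29,"dy":2.7,"dz":1.55,"ax":3.68,"ay":0.33,"az":-0.06},{"dx":-4.29,"dy":2.7,"dz":1.55,"ax":3.68,"ay":0.33,"az":-0.06}]'

```text
time: 2.65
tool_pos: [0.5677, 0.1899, 0.0809]
tool_rot: [-67.9, -0.0, -75.9]
contact_force: [-0.3, 0.5, -0.1]
finger_gap: 0.999
```

```bash
python3 - <<'E'
from plan import *;import pickle
s=snap('wrist');pickle.dump(s,open('w2.pkl','wb'));cv2.imwrite('pics/w2.png',cv2.resize(s['frame'],(800,600),interpolation=cv2.INTER_CUBIC))
print(delta(*pick(0)),arm.get_obs()['joints'].round(1))
c=R.from_euler('z',cel[2]);P=[c.apply(v)+np.r_[cel[:2],.022] for v in([-.02925,0,0.0165],[.02925,0,.0165],[.03225,0,0])]
print(proj(s,np.array(P))*800/560)
E
```

```text
(array([-0.021,  1.2  , -0.057]), array([-0.038, -0.019,  0.008])) [ -14.    22.3  -14.2  121.8   34.7   17.5 -133.6]
[[402.31594083 252.89220808]
 [402.49384982 378.79591246]
 [402.66803938 383.02795027]]
```

View pics/w2.png

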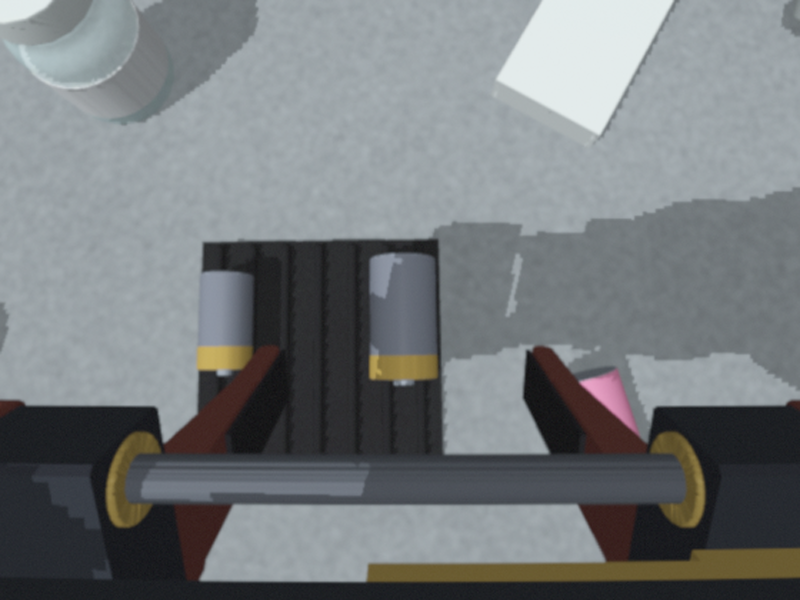

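The prediction matches: the larger cell runs from (402,253) to (402,380), centred between the fingers. Going down to grip.

Emit:
servo_tool --targets '[{"dx":-0.02,"dy":0.6,"dz":-0.06,"ax":0,"ay":0,"az":0},{"dx":-0.02,"dy":1.0,"dz":-0.06,"ax":0,"ay":0,"az":0},{"dx":-0.02,"dy":1.2,"dz":-0.06,"ax":0,"ay":0,"az":0},{"dx":-0.02,"dy":1.2,"dz":-0.06,"ax":0,"ay":0,"az":0}]'

```text
time: 3.2
tool_pos: [0.5903, 0.1981, 0.0122]
tool_rot: [-67.9, 0.0, -75.8]
contact_force: [-0.1, 0.6, 0.1]
finger_gap: 1.001
```

Emit:
servo_tool --targets '[{"dx":0,"dy":0,"dz":0,"ax":0,"ay":0,"az":0},{"dx":0,"dy":0,"dz":0,"ax":0,"ay":0,"az":0},{"dx":0,"dy":0,"dz":0,"ax":0,"ay":0,"az":0},{"dx":0,"dy":0,"dz":0,"ax":0,"ay":0,"az":0},{"dx":0,"dy":0,"dz":0,"ax":0,"ay":0,"az":0},{"dx":0,"dy":0,"dz":0,"ax":0,"ay":0,"az":0}]' --jaw 255 --newtons 55

```text
time: 3.95
tool_pos: [0.5901, 0.1968, 0.0117]
tool_rot: [-67.9, -0.1, -75.9]
contact_force: [0.9, -1.8, 2.6]
finger_gap: 0.368
```

```bash
python3 - <<'E'
from plan import *
o=arm.get_obs();print(o['tool_pos'],o['tool_rot'],o['contact_force'],o['finger_gap'],o['time'],pick(0)[0])
E
```

```text
[0.59008922 0.19678658 0.0116679 ] [-67.92800644  -0.11002767 -75.87721258] [ 0.93793653 -1.83104482  2.55949265] 0.36751909330818555 3.95 [0.59120291 0.19702669 0.01365535]
```

Emit:
servo_tool --targets '[{"dx":0,"dy":-0.28,"dz":0.11,"ax":0,"ay":0,"az":0},{"dx":0,"dy":-0.7,"dz":0.28,"ax":0,"ay":0,"az":0},{"dx":0,"dy":-1.4,"dz":0.56,"ax":0,"ay":0,"az":0},{"dx":0,"dy":-1.8,"dz":0.72,"ax":0,"ay":0,"az":0},{"dx":0,"dy":-1.8,"dz":0.72,"ax":0,"ay":0,"az":0}]'

```text
time: 4.58
tool_pos: [0.5899, 0.1985, 0.1296]
tool_rot: [-67.7, 0.0, -75.8]
contact_force: [-0.1, -0.4, -1.2]
finger_gap: 0.364
```

```bash
sed -i 's/GX=.003;EX=.009/GX=.0037;EX=.010/' plan.py; cat >> plan.py <<'E'
def along(xf,zf,th,back):
    c=np.cos(np.radians(th));s=np.sin(np.radians(th));return ins(xf+back*c,zf+back*s,th)
E
python3 - <<'E'
from plan import *
p=along(-33,23.5,41,70);print(p[0],p[1].as_euler('xyz',degrees=True));print(delta(*p));o=arm.get_obs();print(o['tool_pos'],o['contact_force'],o['finger_gap'])
E
```

```text
[ 0.51337584 -0.11422684  0.08158609] [-109.            0.          -69.71599649]
(array([ 4.741, -0.216, -2.63 ]), array([-6.872, -1.036,  0.022]))
[0.58993269 0.19850206 0.12958223] [-0.09716989 -0.37995956 -1.2297833 ] 0.36432192910090627
```

Emit:
servo_tool --targets '[{"dx":4.74,"dy":-0.8,"dz":-2.63,"ax":-6.87,"ay":-1.04,"az":0.02},{"dx":4.74,"dy":-0.8,"dz":-2.63,"ax":-6.87,"ay":-1.04,"az":0.02},{"dx":4.74,"dy":-0.8,"dz":-2.63,"ax":-6.87,"ay":-1.04,"az":0.02},{"dx":4.74,"dy":-0.8,"dz":-2.63,"ax":-6.87,"ay":-1.04,"az":0.02},{"dx":4.74,"dy":-0.8,"dz":-2.63,"ax":-6.87,"ay":-1.04,"az":0.02},{"dx":4.74,"dy":-0.8,"dz":-2.63,"ax":-6.87,"ay":-1.04,"az":0.02},{"dx":4.74,"dy":-0.8,"dz":-2.63,"ax":-6.87,"ay":-1.04,"az":0.02},{"dx":4.74,"dy":-0.8,"dz":-2.63,"ax":-6.87,"ay":-1.04,"az":0.02},{"dx":4.74,"dy":-0.8,"dz":-2.63,"ax":-6.87,"ay":-1.04,"az":0.02}]'

```text
time: 5.7
tool_pos: [0.5003, -0.1155, 0.1129]
tool_rot: [-109.1, 0.0, -69.5]
contact_force: [-0.7, 0.7, -2.2]
finger_gap: 0.368
```

```bash
python3 - <<'E'
from plan import *;import pickle
s=snap('wrist');pickle.dump(s,open('w3.pkl','wb'));cv2.imwrite('pics/w3.png',cv2.resize(s['frame'],(800,600),interpolation=cv2.INTER_CUBIC))
o=arm.get_obs();print(o['tool_pos'],o['tool_rot'],o['joints'].round(1),o['finger_gap'])
print(delta(*along(-33,23.5,41,70)))
Rh=R.from_euler('z',hol[2]);H=lambda a:np.array([Rh.apply(np.array(v)/1e3)+np.r_[hol[:2],0] for v in a])
print((proj(s,H([[-20,-12,66],[-20,12,66],[25,-11.5,47.7],[25,11.5,47.7],[40,-30,6],[40,30,6],[-88,-23,66],[-88,23,66],[-58,-23,66],[-58,23,66],[31.5,-15,47.7],[31.5,15,47.7]]))*800/560).round().tolist())
p,r=tcp();Rt,off,Rc=pose(hol[2],41);
Q=[r.apply(Rt.inv().apply(Rc.apply(v)-off))+p for v in([-.02925,0,.0165],[.02925,0,.0165],[.03225,0,0],[-.02925,.0165,0],[-.02925,-.0165,0],[.02925,.0165,0],[.02925,-.0165,0])]
print((proj(s,np.array(Q))*800/560).round().tolist())
E
```

```text
[ 0.50023281 -0.11581215  0.11294156] [-1.09128449e+02 -3.61820050e-03 -6.94847683e+01] [ 21.   32.8 -25.9  98.8  20.3  71.4 -82.9] 0.3623952362038612
(array([0.052, 0.423, 0.374]), array([0.021, 0.036, 0.013]))
[[382.0, 113.0], [450.0, 113.0], [387.0, 209.0], [440.0, 209.0], [355.0, 202.0], [469.0, 203.0], [336.0, -142.0], [503.0, -141.0], [344.0, -14.0], [492.0, -14.0], [380.0, 223.0], [447.0, 223.0]]
[[406.0, 286.0], [406.0, 473.0], [406.0, 470.0], [453.0, 292.0], [360.0, 292.0], [454.0, 461.0], [358.0, 461.0]]
```

View pics/w3.png

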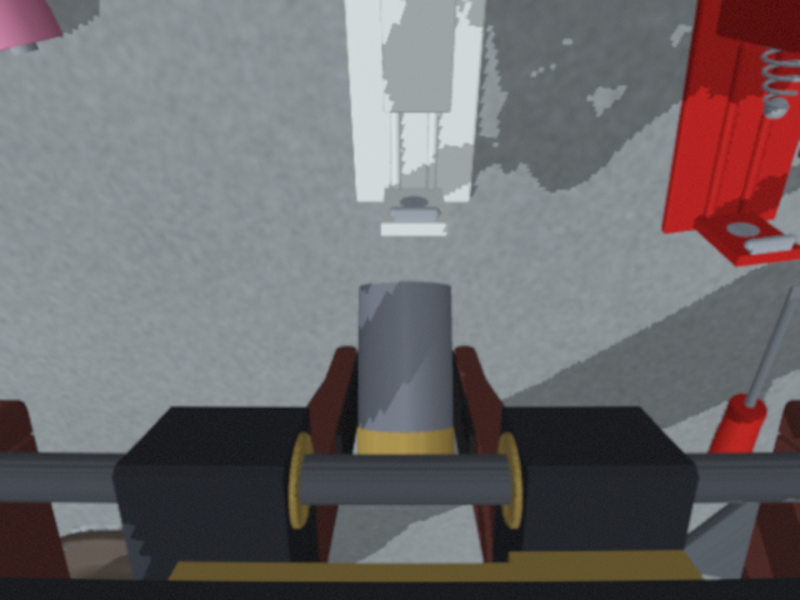

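The view confirms the fit. The hood edge is at (384–450,112) against a predicted (382–450,113), and the base corners and the cell in the grip agree within 3 px. Computing the slide-in along the axis.

```bash
python3 - <<'E'
from plan import *
for b in(60,40,24,10,0):print(b,delta(*along(-35.5,22.2,40,b)))
E
```

```text
60 (array([0.053, 0.518, 0.568]), array([0.188, 0.036, 0.013]))
40 (array([0.054, 0.636, 0.879]), array([0.188, 0.036, 0.013]))
24 (array([0.054, 0.731, 1.129]), array([0.188, 0.036, 0.013]))
10 (array([0.055, 0.814, 1.347]), array([0.188, 0.036, 0.013]))
0 (array([0.056, 0.874, 1.502]), array([0.188, 0.036, 0.013]))
```

Emit:
servo_tool --targets '[{"dx":0.06,"dy":0.52,"dz":0.57,"ax":0.19,"ay":0.04,"az":0.01},{"dx":0.06,"dy":0.52,"dz":0.57,"ax":0.19,"ay":0.04,"az":0.01},{"dx":0.06,"dy":0.58,"dz":0.72,"ax":0.19,"ay":0.04,"az":0.01},{"dx":0.06,"dy":0.64,"dz":0.88,"ax":0.19,"ay":0.04,"az":0.01},{"dx":0.06,"dy":0.69,"dz":1.01,"ax":0.19,"ay":0.04,"az":0.01},{"dx":0.06,"dy":0.73,"dz":1.13,"ax":0.19,"ay":0.04,"az":0.01},{"dx":0.06,"dy":0.73,"dz":1.13,"ax":0.19,"ay":0.04,"az":0.01}]'

```text
time: 6.62
tool_pos: [0.5477, -0.1033, 0.0488]
tool_rot: [-108.1, -0.0, -69.9]
contact_force: [0.5, -0.6, -1.2]
finger_gap: 0.367
```

```bash
cat > st.py <<'E'
from plan import *
import sys
o=arm.get_obs();print(o['time'],o['contact_force'].round(1),o['finger_gap'])
Rh=R.from_euler('z',hol[2]);print('force holder',Rh.inv().apply(o['contact_force']).round(1))
p,r=tcp();Rt,off,Rc=pose(hol[2],0)
rel=Rt.inv()*Rc; C=r*rel; O=p-r.apply(Rt.inv().apply(off))
F=Rh.inv().apply(O+C.apply([-.02925,0,0])-np.r_[hol[:2],0])*1e3;B=Rh.inv().apply(O+C.apply([.03225,0,0])-np.r_[hol[:2],0])*1e3
print('F',F.round(1),'B',B.round(1),'th',np.degrees(np.arctan2(B[2]-F[2],np.hypot(*(B-F)[:2]))).round(1))
for a in sys.argv[1:]:
    q=list(map(float,a.split(',')));print(q,delta(*ins(*q)))
E
python3 st.py -26.5,22.5,40 -35.5,22.2,40
```

```text
6.625 [ 0.5 -0.6 -1.2] 0.3671065589420565
force holder [-0.3  0.8 -1.2]
F [-16.4   1.7  37.1] B [30.7  1.6 76.6] th 40.1
[-26.5, 22.5, 40.0] (array([-0.027,  0.179,  0.236]), array([ 0.009, -0.023, -0.006]))
[-35.5, 22.2, 40.0] (array([-0.028,  0.137,  0.38 ]), array([ 0.009, -0.023, -0.006]))
```

Emit:
servo_tool --targets '[{"dx":-0.01,"dy":0.04,"dz":0.1,"ax":0,"ay":0,"az":0},{"dx":-0.01,"dy":0.08,"dz":0.2,"ax":0,"ay":0,"az":0},{"dx":-0.01,"dy":0.11,"dz":0.3,"ax":0,"ay":0,"az":0},{"dx":-0.01,"dy":0.11,"dz":0.3,"ax":0,"ay":0,"az":0}]'

```text
time: 7.12
tool_pos: [0.5601, -0.0989, 0.0381]
tool_rot: [-108.3, -0.1, -69.9]
contact_force: [-6.7, -2.6, 9.4]
finger_gap: 0.365
```

```bash
python3 st.py -35.5,22.2,40
```

```text
7.125 [-6.7 -2.6  9.4] 0.3645896890481126
force holder [7.2 0.1 9.4]
F [-29.5   1.9  26.3] B [17.5  1.7 66.1] th 40.3
[-35.5, 22.2, 40.0] (array([-0.03 ,  0.036,  0.117]), array([ 0.048, -0.035,  0.002]))
```

The forces match the spring at about 5.5 mm of push plus friction. Continuing to full depth.

Emit:
servo_tool --targets '[{"dx":-0.02,"dy":0.02,"dz":0.06,"ax":0,"ay":0,"az":0},{"dx":-0.02,"dy":0.04,"dz":0.12,"ax":0,"ay":0,"az":0},{"dx":-0.02,"dy":0.04,"dz":0.12,"ax":0,"ay":0,"az":0}]'

```text
time: 7.5
tool_pos: [0.565, -0.0969, 0.0351]
tool_rot: [-108.4, -0.2, -70.0]
contact_force: [-9.6, -3.3, 20.4]
finger_gap: 0.368
```

```bash
python3 st.py -36,22.2,40 -36,23.3,30 -36.5,24,20 -36.5,24.5,10 -36.5,24.7,2
```

```text
7.5 [-9.6 -3.3 20.4] 0.3675275732682123
force holder [10.1 -0.2 20.4]
F [-34.8   1.8  23.2] B [12.1  1.5 63.1] th 40.4
[-36.0, 22.2, 40.0] (array([-0.028,  0.013,  0.025]), array([ 0.06 , -0.047,  0.016]))
[-36.0, 23.3, 30.0] (array([-0.028,  0.085,  0.021]), array([ 1.726, -0.046,  0.02 ]))
[-36.5, 24.0, 20.0] (array([-0.028,  0.158,  0.042]), array([ 3.393, -0.044,  0.024]))
[-36.5, 24.5, 10.0] (array([-0.028,  0.234,  0.071]), array([ 5.06 , -0.042,  0.028]))
[-36.5, 24.7, 2.0] (array([-0.029,  0.292,  0.106]), array([ 6.393, -0.04 ,  0.031]))
```

The vertical force of 20 N suggests the lower rim is already on the rails. I'll ease up about 1.5 mm and take a look.

Emit:
servo_tool --targets '[{"dx":-0.01,"dy":-0.02,"dz":0.02,"ax":0,"ay":0,"az":0},{"dx":-0.01,"dy":-0.02,"dz":0.02,"ax":0,"ay":0,"az":0}]'

```text
time: 7.75
tool_pos: [0.5658, -0.0965, 0.0355]
tool_rot: [-108.4, -0.2, -70.0]
contact_force: [-9.5, -6.6, 17.8]
finger_gap: 0.366
```

```bash
python3 st.py -36,23,40; python3 - <<'E'
from plan import *;import pickle
s=snap('wrist');pickle.dump(s,open('w4.pkl','wb'));cv2.imwrite('pics/w4.png',cv2.resize(s['frame'][40:360,160:440],None,fx=2.0,fy=1.85,interpolation=cv2.INTER_CUBIC))
f=lambda P:((proj(s,np.array(P))-[160,40])*[2,1.85]).round().tolist()
Rh=R.from_euler('z',hol[2]);H=lambda a:np.array([Rh.apply(np.array(v)/1e3)+np.r_[hol[:2],0] for v in a])
print('hood,lip,lip',f(H([[-20,-12,66],[-20,12,66],[25,-11.5,46.5],[25,11.5,46.5],[31.5,-15,47.7],[31.5,15,47.7]])))
p,r=tcp();Rt,off,Rc=pose(hol[2],0);t=np.linspace(0,2*np.pi,9)[:8]
Q=lambda X,rr:[r.apply(Rt.inv().apply(Rc.apply([X,rr*np.cos(a),rr*np.sin(a)])-off))+p for a in t]
print('can front rim',f(Q(.02925,.0165)));print('button',f(Q(.03225,.005)))
E
```

```text
7.75 [-9.5 -6.6 17.8] 0.36579656327002286
force holder [11.2  2.9 17.8]
F [-35.6   1.7  23.6] B [11.2  1.4 63.5] th 40.4
[-36.0, 23.0, 40.0] (array([-0.026,  0.011,  0.009]), array([ 0.069, -0.051,  0.019]))
hood,lip,lip [[185.0, 460.0], [296.0, 459.0], [201.0, 514.0], [284.0, 514.0], [189.0, 531.0], [296.0, 531.0]]
can front rim [[315.0, 522.0], [299.0, 533.0], [247.0, 538.0], [196.0, 533.0], [180.0, 522.0], [203.0, 513.0], [247.0, 509.0], [292.0, 513.0]]
button [[268.0, 534.0], [262.0, 537.0], [247.0, 539.0], [233.0, 537.0], [227.0, 534.0], [233.0, 531.0], [247.0, 529.0], [262.0, 531.0]]
```

View pics/w4.png

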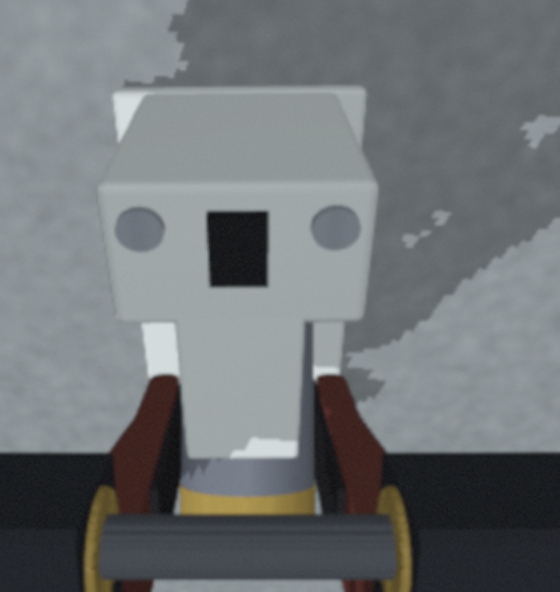

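The hood edge shows at (187–300,457) against a predicted (185–296,460), with the cell centred under it between the fingers. The vertical force fits spring friction on the tilted face. I'll push about 1.5 mm further and rotate down to 30°.

```bash
python3 st.py -37.5,23.5,40  -37.5,23.5,35 -37.5,23.7,30
```

```text
7.8 [-9.7 -5.6 17. ] 0.3636135608714386
force holder [11.1  1.9 17. ]
F [-35.5   1.7  23.6] B [11.3  1.4 63.4] th 40.4
[-37.5, 23.5, 40.0] (array([-0.026, -0.006,  0.031]), array([ 0.069, -0.052,  0.018]))
[-37.5, 23.5, 35.0] (array([-0.026,  0.039,  0.03 ]), array([ 0.903, -0.051,  0.02 ]))
[-37.5, 23.7, 30.0] (array([-0.026,  0.08 ,  0.032]), array([ 1.736, -0.05 ,  0.023]))
```

Emit:
servo_tool --targets '[{"dx":-0.02,"dy":-0.01,"dz":0.03,"ax":0.07,"ay":0,"az":0},{"dx":-0.02,"dy":0.02,"dz":0.03,"ax":0.5,"ay":0,"az":0},{"dx":-0.02,"dy":0.04,"dz":0.03,"ax":0.9,"ay":0,"az":0},{"dx":-0.02,"dy":0.04,"dz":0.03,"ax":0.9,"ay":0,"az":0}]'

```text
time: 8.3
tool_pos: [0.5647, -0.0952, 0.0316]
tool_rot: [-103.1, -0.1, -70.0]
contact_force: [-11.2, -5.0, 10.8]
finger_gap: 0.363
```

```bash
python3 st.py -37.5,23.7,30 -37.5,24.1,22 -37,24.5,15
```

```text
8.3 [-11.2  -5.   10.8] 0.3626951013660237
force holder [12.2  0.8 10.8]
F [-36.    0.1  22.4] B [14.3 -0.2 57.8] th 35.1
[-37.5, 23.7, 30.0] (array([0.   , 0.019, 0.017]), array([ 0.845, -0.053,  0.012]))
[-37.5, 24.1, 22.0] (array([0.   , 0.084, 0.022]), array([ 2.178, -0.052,  0.016]))
[-37.0, 24.5, 15.0] (array([0.   , 0.14 , 0.025]), array([ 3.345, -0.051,  0.019]))
```

Emit:
servo_tool --targets '[{"dx":0,"dy":0.01,"dz":0.02,"ax":0.42,"ay":0,"az":0},{"dx":0,"dy":0.02,"dz":0.03,"ax":0.85,"ay":0,"az":0},{"dx":0,"dy":0.02,"dz":0.03,"ax":0.85,"ay":0,"az":0}]'

```text
time: 8.68
tool_pos: [0.5654, -0.0949, 0.0291]
tool_rot: [-98.0, -0.1, -70.0]
contact_force: [-11.4, -5.2, 7.7]
finger_gap: 0.364
```

```bash
python3 st.py -37.5,24.1,22 -37,24.5,15
```

```text
8.675 [-11.4  -5.2   7.7] 0.36388104969330765
force holder [12.5  0.9  7.7]
F [-37.4   0.1  22.5] B [15.8 -0.2 53.3] th 30.0
[-37.5, 24.1, 22.0] (array([ 0.001,  0.046, -0.003]), array([ 1.34 , -0.053,  0.013]))
[-37.0, 24.5, 15.0] (array([ 0.001,  0.102, -0.004]), array([ 2.507, -0.053,  0.016]))
```

Emit:
servo_tool --targets '[{"dx":0,"dy":0.01,"dz":0.0,"ax":0.45,"ay":0,"az":0},{"dx":0,"dy":0.025,"dz":0.0,"ax":0.9,"ay":0,"az":0},{"dx":0,"dy":0.04,"dz":0.0,"ax":1.34,"ay":0,"az":0},{"dx":0,"dy":0.04,"dz":0.0,"ax":1.34,"ay":0,"az":0}]'

```text
time: 9.18
tool_pos: [0.5642, -0.0953, 0.0253]
tool_rot: [-90.1, -0.0, -70.1]
contact_force: [-10.4, -6.4, 1.1]
finger_gap: 0.358
```

```bash
python3 st.py -37.5,24.5,15 -37.5,24.8,8 -37.5,25,0
```

```text
9.175 [-10.4  -6.4   1.1] 0.3575702493439119
force holder [12.   2.4  1.1]
F [-36.9   0.   22.9] B [20.1 -0.3 46. ] th 22.1
[-37.5, 24.5, 15.0] (array([0.003, 0.037, 0.01 ]), array([ 1.178, -0.057,  0.011]))
[-37.5, 24.8, 8.0] (array([0.002, 0.094, 0.016]), array([ 2.345, -0.056,  0.014]))
[-37.5, 25.0, 0.0] (array([0.002, 0.16 , 0.033]), array([ 3.678, -0.055,  0.018]))
```

Emit:
servo_tool --targets '[{"dx":0,"dy":0.01,"dz":0.01,"ax":0.4,"ay":0,"az":0},{"dx":0,"dy":0.02,"dz":0.01,"ax":0.8,"ay":0,"az":0},{"dx":0,"dy":0.03,"dz":0.01,"ax":1.18,"ay":0,"az":0},{"dx":0,"dy":0.03,"dz":0.01,"ax":1.18,"ay":0,"az":0}]'

```text
time: 9.68
tool_pos: [0.5642, -0.0943, 0.0226]
tool_rot: [-83.0, 0.0, -70.0]
contact_force: [-10.1, -4.9, -0.7]
finger_gap: 0.361
```

```bash
python3 st.py -37.5,24.8,8 -37.5,25,0
```

```text
9.675 [-10.1  -4.9  -0.7] 0.3611463808179998
force holder [11.1  1.1 -0.7]
F [-37.3  -0.9  24. ] B [22.1 -1.2 39.9] th 15.0
[-37.5, 24.8, 8.0] (array([0.018, 0.049, 0.005]), array([ 1.173, -0.054,  0.002]))
[-37.5, 25.0, 0.0] (array([0.018, 0.117, 0.014]), array([ 2.506, -0.054,  0.006]))
```

Emit:
servo_tool --targets '[{"dx":0.01,"dy":0.01,"dz":0.025,"ax":0.4,"ay":0,"az":0},{"dx":0.01,"dy":0.03,"dz":0.025,"ax":0.8,"ay":0,"az":0},{"dx":0.01,"dy":0.045,"dz":0.03,"ax":1.18,"ay":0,"az":0},{"dx":0.01,"dy":0.045,"dz":0.03,"ax":1.18,"ay":0,"az":0}]'

```text
time: 10.18
tool_pos: [0.5659, -0.0933, 0.0196]
tool_rot: [-76.0, 0.1, -70.0]
contact_force: [-12.3, -2.2, 0.0]
finger_gap: 0.363
```

```bash
python3 st.py -37.5,25,4 -37.5,25,0
```

```text
10.175 [-12.3  -2.2   0. ] 0.3626416790559709
force holder [12.3 -2.2  0. ]
F [-38.8  -1.3  24.7] B [22.1 -1.6 33.2] th 8.0
[-37.5, 25.0, 4.0] (array([ 0.024,  0.025, -0.021]), array([ 0.665, -0.05 , -0.006]))
[-37.5, 25.0, 0.0] (array([ 0.024,  0.061, -0.02 ]), array([ 1.332, -0.05 , -0.004]))
```

Emit:
servo_tool --targets '[{"dx":0.01,"dy":0.01,"dz":0.0,"ax":0.33,"ay":0,"az":0},{"dx":0.02,"dy":0.025,"dz":0.0,"ax":0.67,"ay":0,"az":0},{"dx":0.02,"dy":0.045,"dz":0.0,"ax":1.0,"ay":0,"az":0},{"dx":0.02,"dy":0.06,"dz":0.0,"ax":1.33,"ay":0,"az":0},{"dx":0.02,"dy":0.06,"dz":0.0,"ax":1.33,"ay":0,"az":0}]'

```text
time: 10.8
tool_pos: [0.5669, -0.0935, 0.0153]
tool_rot: [-68.1, 0.2, -70.0]
contact_force: [-11.3, -3.1, -4.8]
finger_gap: 0.363
```

```bash
python3 st.py -30,24.7,0
```

```text
10.8 [-11.3  -3.1  -4.8] 0.3630787919268076
force holder [11.7 -1.  -4.8]
F [-38.6  -0.7  24.6] B [22.9 -1.  24.6] th 0.1
[-30.0, 24.7, 0.0] (array([ 0.016, -0.055, -0.132]), array([ 0.009, -0.05 , -0.012]))
```

The cell is level and fully behind the lip. Sliding it forward to the end wall.

Emit:
servo_tool --targets '[{"dx":0.01,"dy":-0.02,"dz":-0.05,"ax":0,"ay":0,"az":0},{"dx":0.01,"dy":-0.035,"dz":-0.09,"ax":0,"ay":0,"az":0},{"dx":0.01,"dy":-0.045,"dz":-0.12,"ax":0,"ay":0,"az":0},{"dx":0.01,"dy":-0.045,"dz":-0.12,"ax":0,"ay":0,"az":0}]'

```text
time: 11.3
tool_pos: [0.5614, -0.0959, 0.0158]
tool_rot: [-67.9, 0.2, -69.9]
contact_force: [-7.1, -1.2, -4.9]
finger_gap: 0.364
```

```bash
python3 st.py -30,24.7,0;  python3 - <<'E'
from plan import *
s=snap('wrist','w5r.png');cv2.imwrite('pics/w5.png',cv2.resize(s['frame'],(800,600),interpolation=cv2.INTER_CUBIC))
E
```

```text
11.3 [-7.1 -1.2 -4.9] 0.36377969929690823
force holder [ 7.1 -1.3 -4.9]
F [-32.7  -0.4  25.1] B [28.8 -0.6 25. ] th -0.1
[-30.0, 24.7, 0.0] (array([ 0.009, -0.011, -0.044]), array([-0.012, -0.04 , -0.012]))
```

View pics/w5.png

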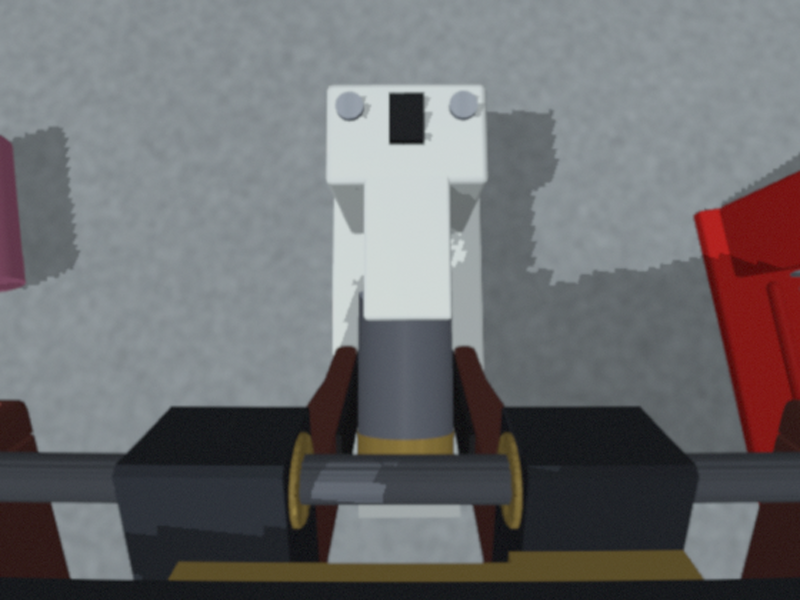

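The cell lies level under the hood and square, with the end wall at (410,512). The spring force of 7 N means it is close to fitted. I'll nudge it 2 mm forward, slightly down, and release.

Emit:
servo_tool --targets '[{"dx":0,"dy":0.0,"dz":-0.02,"ax":0,"ay":0,"az":0},{"dx":0,"dy":0.0,"dz":-0.035,"ax":0,"ay":0,"az":0},{"dx":0,"dy":0.0,"dz":-0.035,"ax":0,"ay":0,"az":0}]'

```text
time: 11.72
tool_pos: [0.5605, -0.0964, 0.0155]
tool_rot: [-67.8, 0.1, -69.9]
contact_force: [-8.6, -0.7, -3.1]
finger_gap: 0.366
```

```bash
python3 st.py
```

```text
11.725 [-8.6 -0.7 -3.1] 0.36580035292150526
force holder [ 8.3 -2.3 -3.1]
F [-31.6  -0.3  24.9] B [29.9 -0.5 24.7] th -0.2
```

Emit:
servo_tool --targets '[{"dx":0,"dy":0,"dz":0,"ax":0,"ay":0,"az":0},{"dx":0,"dy":0,"dz":0,"ax":0,"ay":0,"az":0},{"dx":0,"dy":0,"dz":0,"ax":0,"ay":0,"az":0},{"dx":0,"dy":0,"dz":0,"ax":0,"ay":0,"az":0},{"dx":0,"dy":-0.5,"dz":0,"ax":0,"ay":0,"az":0},{"dx":0,"dy":-1.0,"dz":0,"ax":0,"ay":0,"az":0},{"dx":0,"dy":-1.6,"dz":0,"ax":0,"ay":0,"az":0},{"dx":0,"dy":-1.6,"dz":0,"ax":0,"ay":0,"az":0}]' --jaw 60

```text
time: 12.72
tool_pos: [0.5307, -0.1103, 0.1084]
tool_rot: [-67.2, -0.2, -70.0]
contact_force: [0.1, -1.1, -1.1]
finger_gap: 0.764
```

```bash
python3 - <<'E'
from plan import *;import pickle
s=snap('wrist');pickle.dump(s,open('w6.pkl','wb'));cv2.imwrite('pics/w6.png',cv2.resize(s['frame'],(800,600),interpolation=cv2.INTER_CUBIC))
f=lambda P:(proj(s,np.array(P))*800/560).round().tolist()
Rh=R.from_euler('z',hol[2]);H=lambda a:np.array([Rh.apply(np.array(v)/1e3)+np.r_[hol[:2],0] for v in a])
print(f(H([[-20,-12,66],[-20,12,66],[25,-11.5,47.7],[25,11.5,47.7],[31.5,-15,47.7],[31.5,15,47.7],[-12,-16.5,24.7],[-12,16.5,24.7],[20,-16.5,24.7],[20,16.5,24.7],[28.5,0,41.2],[40,-30,6],[40,30,6]])))
print(tcp()[0],arm.get_obs()['contact_force'])
E
```

```text
[[374.0, 261.0], [425.0, 260.0], [377.0, 357.0], [423.0, 357.0], [370.0, 370.0], [430.0, 370.0], [370.0, 290.0], [430.0, 289.0], [370.0, 348.0], [431.0, 347.0], [400.0, 364.0], [349.0, 383.0], [452.0, 382.0]]
[ 0.53048997 -0.10987766  0.10732039] [-0.35265405  0.08278128 -0.29893031]
```

View pics/w6.png

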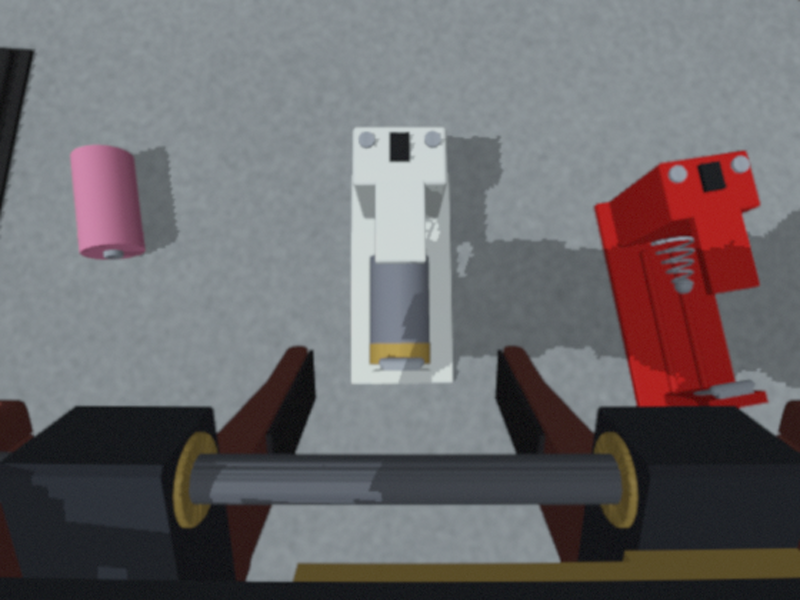

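```bash
python3 - <<'E'
from h import *;import pickle
s=pickle.load(open('w6.pkl','rb'))
cv2.imwrite('pics/c6.png',cv2.resize(s['frame'][170:275,235:325],None,fx=5.6,fy=5.6,interpolation=cv2.INTER_CUBIC))
f=lambda P:((proj(s,np.array(P))-[235,170])*5.6).round().tolist()
hol=np.load('fit.npy')[0]
Rh=R.from_euler('z',hol[2]);H=lambda a:np.array([Rh.apply(np.array(v)/1e3)+np.r_[hol[:2],0] for v in a])
print(f(H([[28.5,-16.5,24.7],[28.5,16.5,24.7],[25,-11.5,46],[25,11.5,46],[-20,0,66],[40,-30,6],[28.5,-12,36]])))
E
```

```text
[[135.0, 472.0], [372.0, 471.0], [162.0, 447.0], [342.0, 446.0], [250.0, 69.0], [52.0, 549.0], [163.0, 474.0]]
```

View pics/c6.png

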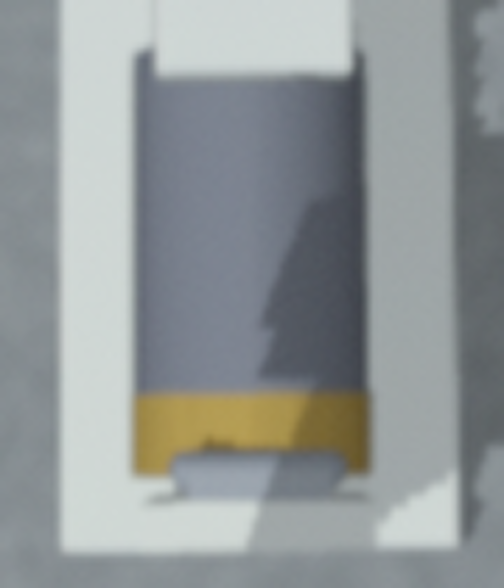

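The can's front edge is at row 473 (predicted 472 when fitted) and lies under the lip, whose edge is at row 455. The sides are parallel and centred, so I'm handing in.

```bash
python3 -c "
from h import *
print(arm.get_obs()['contact_force'],arm.get_obs()['time']);print(arm.job_done())"
```

```text
[-0.35265405  0.08278128 -0.29893031] 12.775
the job is handed in; nothing more can be done
None
```

The larger cell is in the white holder, and I handed the job in at about 12.8 s; the hand-in gave no verdict. I set the flat end on the spring at about 40° with the button end raised, pushing the spring back about 11–13 mm judging by the force. I then turned the cell level behind the lip, slid it forward to the end wall, let go and backed away.

- **Position:** In the last close-up, the can's front edge is under the lip and within about 1 px of where it should be when fitted. The cell is straight and centred. Its height was not measured after release; before release the arm's pose put both ends within about 0.3 mm of fitted height.
- **Forces:** The spring force was about 8 N just before release, which fits a seated cell. Afterwards the force on the gripper was about zero.
- **No separate press:** I levelled the cell while still gripping it, so I did not press the button end down with the fingertips.
- **Disagreements:** Near full depth, the spring force suggested 1–3 mm less push than the position estimate. Just before release that estimate still put the button about 1.6 mm short of the end wall.
- **Other items:** I touched nothing else on purpose, but I did not check the smaller cell or the other items again after the pick.

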